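# First cross pair of wing screws on a sealed frame's back cover

### The arm

A 6-joint arm with a two-finger parallel gripper is mounted at the origin on the work surface. World frame = base frame: x ahead of the robot, y to its left, z up, the work surface at z = 0. Lengths are in m, angles in rad, forces in N, time in s.
With the tool pointing down it reaches from about 0.35 to 0.775 m from the base axis. Payload 5.5 kg.
Tool frame: the origin (TCP) lies at the centre of the arm's flange, where the gripper is bolted on; the fingertips stand 173 mm ahead of it and the grasp point (between the pads) lies 155 mm ahead of it; z points along the fingers, y is the direction in which the jaws open and shut (so a half turn about z gives the same grasp; the last joint's range is limited). The gripper opens to 85 mm and grips with 20 to 120 N. Pads are 22 mm wide; open, the fingers measure 114 mm over their backs; the gripper's body (76 mm by 85 mm) begins 54 mm behind the grasp point. The pads swing forward as they close: fully open they stand 13 mm farther back than shut.
Start: joints at [-1.39, 0.313, 0.046, 1.304, 0, 1.431], TCP at [0.181, -0.546, 0.405] pointing down, gripper open.
Joint ranges: [-2.76, 2.76], [-0.86, 1.69], [-1.03, 1.26], [-2.2, 2.34], [-1.47, 1.5], [-3.14, 3.14]. Speed limits (rad/s): [2.57, 2.57, 3.14, 3.14, 3.14, 3.14].

### API

Orientations are given as a rotation vector (axis times angle).
In Python, from station import * gives the robot as it stands.
- The arm moves only by the tool jog_arm, never from a script. Its argument "steps" is a list of rows, each a list of 7 numbers: the turn, a rotation vector about the world's x, y, z in degrees, then the shift along the world's x, y, z in m, then the opening in per cent of the stroke, from 0 (shut) to 100 (fully open). A call has 1 to 10 rows; each row is the pose to reach, as a shift and turn from the pose measured when the call began; what a row does not reach only later rows make up. A row lasts 1/12 s, in which the tool goes at most 41.7 mm and 7.16 degrees, less where a joint would pass 70% of its speed; a pose out of reach is approached as far as the arm can. A call with a gripper value outside its range is refused whole. The fingers move at their own pace and stop on an object; "squeeze" is the grip in N (left out, the last holds). Time passes only in rows, so rows that repeat a pose let the fingers close. It gives the time, the measured TCP pose, the force and the opening at its end, in the units of the state.
- state(): the state, without advancing time (a new reading comes with each control period).
- grab_frame(name): name is "side" or "top"; returns a dict with "frame" (384x512x3 uint8, red, green, blue), "z_map" (384x512 float32, m along the optical axis (not along the pixel's ray), 0 where there is no reading), "vfov" (degrees; the focal length in pixels is half the picture's height over the tangent of half this angle, whatever the lens; pixels are square), "cx", "cy" (the principal point, pixels), "D" ([k1, k2, p1, p2, k3] as OpenCV has them; the pictures are not rectified), "view" (4x4, takes a point from world to camera coordinates). Camera axes: x right, y up, looking along -z (the intrinsics and any distortion apply to the point x, -y, -z); pixel columns grow to the right and rows downward; lengths in m; the calibration is good to about 2 mm. A picture is of the moment at which its call begins.
- close_job(): hands the job in, once; it reports no verdict.
The state is a dict: "time_s": time; "joint_positions": joint angles; "qd": joint speeds; "joint_torque": joint torques, N m; "tcp_pos": TCP position; "eef_rot": TCP orientation; "ft_force": force on the tool from outside, world axes, zero at the start; "ft_torque": the same for the moment, N m; "gripper_width": finger opening in m.
Only numpy, scipy, OpenCV 4.12 (cv2) and the standard library are available. Lean on these libraries where they do the work, as an engineer would, in place of code of your own. Each camera call takes 0.05 s, during which the arm holds its last target.

### The job

Begin tightening the gasketed back cover of the sealed picture frame in cross order. Turn the wing screw beside the vent valve clockwise until it is fully home, with its wings in line with the cover's long side, and then do the same with the wing screw diagonally opposite it. Leave the other two wing screws slack, as they are: they come later, when the gasket has settled.

Things in the scene. Friction and masses are not known exactly. Their poses are not given: they have to be found in the camera images.
- cover (a point): Centre of the top face of an aluminium cover, 200 (x) x 152 (y) mm, in a dark wooden frame fixed to the table. Face 40 mm above the table, z up. The upright axes of 4 equal wing screws stand at x, y = 75, 52 (screw_1); 75, -52 (screw_2); -75, -52 (screw_3); -75, 52 (screw_4) mm. Vent valve with a short nozzle, 18 mm across, 24 tall, at 35, 23. Loose weight, 32 mm across, 24 tall, near the middle.
- screw_1 (a joint): Steel wing screw beside the vent valve: flat upright wings 44 mm across, 10 mm thick, from 12 to 40 mm above the cover's face; pinch across the thickness, 28 mm above the face. Rad, growing clockwise seen from above: slack 0 to 0.3, stop (home) 1.25. The wings' line is (1.25 - value) anticlockwise of the cover's x. Friction 0.06 N m; keeps its height and stays where left.
- screw_3 (a joint): Turn (rad) of the wing screw diagonally opposite screw_1, equal to it in shape and values: starts slack at 0 to 0.3, home at its stop, 1.25.
- screw_2 (a joint): Turn (rad) of the wing screw at the same short end of the cover as screw_1, equal to it in shape and values: slack at 0 to 0.3, to be left slack.
- screw_4 (a joint): Turn (rad) of the wing screw at the same long edge of the cover as screw_1, equal to it in shape and values: slack at 0 to 0.3, to be left slack.

How it is judged:
On the way, in this order (a step that is already met when the one before it is completed fails the run):
1. the wing screw beside the valve is home while the one diagonally opposite is still slack (value of joint screw_1 above 1.07 rad and value of joint screw_3 below 0.45 rad), for 0.2 s.
2. the wing screw diagonally opposite is home too (value of joint each of screw_3, screw_1 above 1.07 rad), for 0.2 s.
At the end, for the whole second after the job is handed in: screw_1 and screw_3 stand within 0.18 rad (10 degrees) of their stop, at rest; screw_2 and screw_4 are still slack (below 0.45 rad) (all of step 2 and value of joint each of screw_2, screw_4 below 0.45 rad and velocity of joint each of screw_1, screw_3 below 0.1 rad/s); the robot touches nothing.
It fails at once if one of the other two wing screws is tightened (past 0.45 rad) (value of joint any of screw_2, screw_4 above 0.45 rad).
It also fails if it takes over 48 s, if anything falls off the work surface, if the arm or the gripper's body presses on something with over 40 N, if the wrist force passes 120 N, or if a joint passes its speed limit or range.

## Working session

There is one attempt and no reset: what is moved stays moved. The work goes in short steps, Python scripts to look and compute and a tool call to move; the robot and the scene stay as the last step left them, time stands still between calls to the robot, and variables do not carry over. Pictures are saved under pics/ and viewed, and the job is handed in when it is done.

Besides the shell and the picture viewer there is one more tool, called as name([rows], argument=value, ...), one row to a line, values as JSON. jog_arm: Moves the arm, as the interface text tells. Its arguments: {"type":"object","properties":{"steps":{"type":"array"},"squeeze":{"type":"number"}},"required":["steps"]}

```bash
mkdir -p pics; ls; python3 - <<'E'
from station import *
import cv2,numpy as np
s=state();print(s)
for n in("top","side"):
    g=grab_frame(n);np.savez(n+"0.npz",**g)
    cv2.imwrite(f"pics/{n}0.png",g["frame"][:,:,::-1]);print(n,g["vfov"],g["cx"],g["cy"],g["D"],g["view"].round(3).tolist())
E
```

```text
pics
{'time_s': 0.0, 'joint_positions': array([-1.38960548e+00,  3.14001866e-01,  4.49605709e-02,  1.30360873e+00,
        1.41643366e-05,  1.43119861e+00]), 'qd': array([-1.87078317e-03, -1.27231708e-03, -1.49032872e-03, -3.89708152e-04,
       -5.97829999e-05,  7.35845323e-04]), 'joint_torque': array([-3.77429460e-04, -4.80621958e+01,  2.98535532e+01,  1.90247706e-02,
       -2.18700484e-04, -1.27643636e-05]), 'tcp_pos': array([ 0.18126259, -0.54546566,  0.40380022]), 'eef_rot': array([-3.09943860e+00, -5.01439673e-01,  3.82835811e-05]), 'ft_force': array([-1.14174306,  0.12621744, -0.20937423]), 'ft_torque': array([0.00374472, 0.01660723, 0.00305132]), 'gripper_width': 0.08546435481279377}
top 55.98232292143775 250.5473050390452 195.23859680447262 [-0.09999757  0.          0.          0.          0.        ] [[0.022, -1.0, 0.022, 0.018], [0.985, 0.025, 0.169, -0.569], [-0.169, 0.018, 0.985, -0.654], [0.0, 0.0, 0.0, 1.0]]
side 43.624295633934636 260.8590148492304 199.55967260670502 [-0.13777668  0.          0.          0.          0.        ] [[0.948, -0.317, 0.02, -0.507], [0.156, 0.519, 0.84, -0.181], [-0.276, -0.794, 0.542, -0.663], [0.0, 0.0, 0.0, 1.0]]
```

View pics/top0.png

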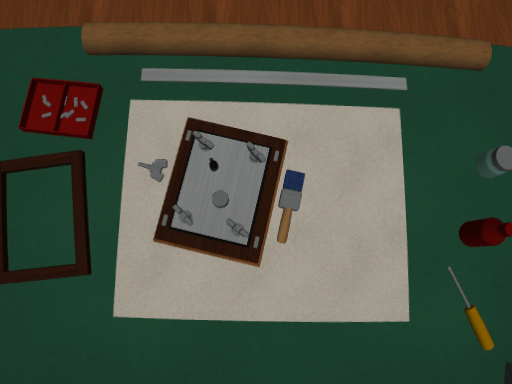

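View pics/side0.png

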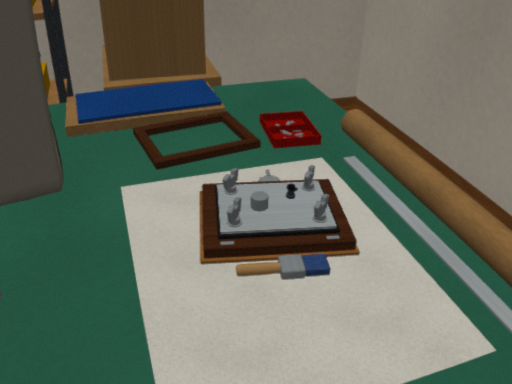

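The top view shows the dark valve at about (213,163). The screw beside it, screw_1, is at (203,142), and screw_3 is at (237,228). screw_2 is at (255,152) and screw_4 at (183,214). The side view agrees. Next I'll measure them.

```bash
cat > h.py <<'E'
import numpy as np,cv2
def K(g):
    f=g["frame"].shape[0]/2/np.tan(np.radians(float(g["vfov"]))/2)
    return np.array([[f,0,float(g["cx"])],[0,f,float(g["cy"])],[0,0,1]])
S=np.diag([1,-1,-1])
def cast(g,px,z):
    p=cv2.undistortPoints(np.float64(px).reshape(-1,1,2),K(g),np.float64(g["D"])).reshape(-1,2)
    R=g["view"][:3,:3];t=g["view"][:3,3]
    d=(R.T@S@np.c_[p,np.ones(len(p))].T).T;c=-R.T@t
    return c+d*((z-c[2])/d[:,2])[:,None]
def proj(g,P):
    P=np.float64(P).reshape(-1,3);R=S@g["view"][:3,:3];t=S@g["view"][:3,3]
    return cv2.projectPoints(P,cv2.Rodrigues(R)[0],t,K(g),np.float64(g["D"]))[0].reshape(-1,2)
def cloud(g):
    z=g["z_map"];v,u=np.nonzero(z>0);
    p=cv2.undistortPoints(np.float64(np.c_[u,v]).reshape(-1,1,2),K(g),np.float64(g["D"])).reshape(-1,2)
    q=np.c_[p,np.ones(len(p))]*z[v,u][:,None]
    R=g["view"][:3,:3];t=g["view"][:3,3]
    return (R.T@((S@q.T).T-t).T).T,u,v
E
python3 - <<'E'
from h import *
for n in("top","side"):
    g=dict(np.load(n+"0.npz"));P,u,v=cloud(g)
    f=g["frame"];x0,y0,w,h=(150,110,145,160) if n=="top" else (190,160,170,100)
    cv2.imwrite(f"pics/{n}c.png",cv2.resize(f[y0:y0+h,x0:x0+w,::-1],None,fx=600/h if n=="top" else 4.6,fy=600/h if n=="top" else 4.6,interpolation=cv2.INTER_CUBIC)[:600,:800])
    m=(u>x0)&(u<x0+w)&(v>y0)&(v<y0+h)
    Z=P[m,2];print(n,np.histogram(Z,bins=np.arange(-.02,.11,.005)))
    for lo,hi in((.055,.09),(.06,.085)):
        mm=m&(P[:,2]>lo)&(P[:,2]<hi);im=np.zeros(f.shape[:2],np.uint8);im[v[mm],u[mm]]=1
        c,l,st,ce=cv2.connectedComponentsWithStats(im)
        for i in range(1,c):
            if st[i,4]>8:
                q=mm&(l[v,u]==i);X=P[q,:2];mu=X.mean(0);e,V=np.linalg.eigh(np.cov(X.T));a=V[:,1]
                print(lo,st[i,4],ce[i].round(1),mu.round(4),P[q,2].max().round(3),"ang",np.degrees(np.arctan2(a[1],a[0])).round(1)%180,(2*np.sqrt(e)*1e3).round(1))
E
```

```text
top (array([   0,    0,    0, 3278, 4675,  765,  251,  589,  260, 4433,  778,
       4262, 2468,   43,   94,   21,  261,   60,  174,  268,  122,    0,
          0,    0,    0]), array([-2.00000000e-02, -1.50000000e-02, -1.00000000e-02, -5.00000000e-03,
        3.46944695e-18,  5.00000000e-03,  1.00000000e-02,  1.50000000e-02,
        2.00000000e-02,  2.50000000e-02,  3.00000000e-02,  3.50000000e-02,
        4.00000000e-02,  4.50000000e-02,  5.00000000e-02,  5.50000000e-02,
        6.00000000e-02,  6.50000000e-02,  7.00000000e-02,  7.50000000e-02,
        8.00000000e-02,  8.50000000e-02,  9.00000000e-02,  9.50000000e-02,
        1.00000000e-01,  1.05000000e-01]))
0.055 165 [202.5 139.8] [0.6698 0.127 ] 0.083 ang 52.3 [ 6.3 28.3]
0.055 170 [255.2 152.3] [0.6476 0.0251] 0.083 ang 42.599999999999994 [ 6.2 27.4]
0.055 55 [212.6 164. ] [0.6254 0.1066] 0.066 ang 18.099999999999994 [7.8 9. ]
0.055 219 [219.7 198.4] [0.5584 0.0903] 0.066 ang 67.5 [15.8 16.1]
0.055 144 [182.3 214.8] [0.5239 0.1575] 0.083 ang 47.1 [ 5.9 27.7]
0.055 152 [237.  228.1] [0.502  0.0558] 0.083 ang 53.8 [ 6.  27.5]
0.
[... 1237 characters left out ...]
0.055 56 [290.7 187. ] [0.6258 0.1041] 0.066 ang 31.900000000000006 [ 7.8 10.6]
0.055 203 [258.7 197.4] [0.5577 0.0865] 0.066 ang 90.6 [16.6 17.4]
0.055 216 [320.6 205.2] [0.647  0.0192] 0.083 ang 40.400000000000006 [ 5.8 28.8]
0.055 227 [233.6 209.2] [0.5015 0.0503] 0.082 ang 52.0 [ 5.6 28.9]
0.06 136 [308.8 174.2] [0.6681 0.1197] 0.083 ang 50.4 [ 6.  29.6]
0.06 189 [229.7 177.3] [0.5229 0.1527] 0.083 ang 43.80000000000001 [ 5.8 28.7]
0.06 44 [290.4 186.4] [0.6253 0.1042] 0.066 ang 55.3 [8.3 9.1]
0.06 162 [258.7 196.3] [0.5582 0.0881] 0.066 ang 77.3 [16.1 17.4]
0.06 190 [320.8 204.1] [0.6473 0.0195] 0.083 ang 41.0 [ 5.8 29.4]
0.06 203 [233.5 208.3] [0.5015 0.0506] 0.082 ang 52.3 [ 5.7 29.5]
```

```bash
python3 - <<'E'
from h import *
from scipy.optimize import least_squares
M=np.array([[75,52],[75,-52],[-75,-52],[-75,52]])/1e3
for n in("top","side"):
    g=dict(np.load(n+"0.npz"));P,u,v=cloud(g)
    box=(P[:,0]>.45)&(P[:,0]<.72)&(P[:,1]>-.02)&(P[:,1]<.2)
    mm=box&(P[:,2]>.072)&(P[:,2]<.09)
    pts=[]
    for r in [(.669,.124),(.647,.022),(.502,.053),(.523,.155)]:
        q=mm&(np.hypot(P[:,0]-r[0],P[:,1]-r[1])<.03)
        uv=np.c_[u,v][q];(c,wh,a)=cv2.minAreaRect(P[q,:2].astype(np.float32)*1000)
        ax=cv2.boxPoints((c,wh,a));e=max([ax[1]-ax[0],ax[2]-ax[1]],key=np.linalg.norm)
        pts.append(np.array(c)/1e3);print(n,q.sum(),np.round(c,1),np.round(wh,1),np.degrees(np.arctan2(e[1],e[0])).round(1)%180)
    pts=np.array(pts)
    def T(p):
        c,s=np.cos(p[2]),np.sin(p[2]);return M@np.array([[c,s],[-s,c]])+p[:2]
    s=least_squares(lambda p:(T(p)-pts).ravel(),[.58,.09,-.2])
    print(n,s.x.round(4),np.degrees(s.x[2]).round(2),(s.fun*1e3).round(1),T(s.x).round(4).tolist())
    # cover corners from bright region
    f=g["frame"].astype(int)
    q=box&(P[:,2]>.03)&(P[:,2]<.048);gg=f[v,u]
    q&=(gg.min(1)>90)
    print(cv2.minAreaRect(P[q,:2].astype(np.float32)*1000),P[q,2].mean())
E
```

```text
top 123 [671.1 126.8] [49.9 10.1] 52.5
top 115 [648.8  24.7] [49.4  9.7] 43.4
top 130 [502.6  56. ] [48.7 10. ] 53.9
top 124 [524.  157.6] [48.   9.3] 47.0
top [ 0.5866  0.0913 -0.2094] -12.0 [-0.3 -0.3  0.4  0.2 -0.2  0.   0.1  0.1] [[0.6708, 0.1266], [0.6492, 0.0248], [0.5024, 0.056], [0.5241, 0.1577]]
((586.8814697265625, 90.5), (187.4386749267578, 199.50509643554688), 77.87586212158203) 0.03958141030667765
side 89 [670.7 125.2] [48.1  9.7] 53.3
side 120 [648.3  23. ] [48.  10.6] 41.8
side 127 [502.7  54.8] [47.8 10. ] 53.3
side 112 [523.8 156.8] [47.6 11.7] 46.1
side [ 0.5864  0.0899 -0.2121] -12.15 [-0.  -0.2  0.4  0.3 -0.6  0.1  0.2 -0.2] [[0.6706, 0.125], [0.6487, 0.0233], [0.5021, 0.0549], [0.524, 0.1566]]
((589.7599487304688, 91.44988250732422), (192.2154083251953, 207.04547119140625), 79.052734375) 0.040353423781530305
```

View pics/topc.png

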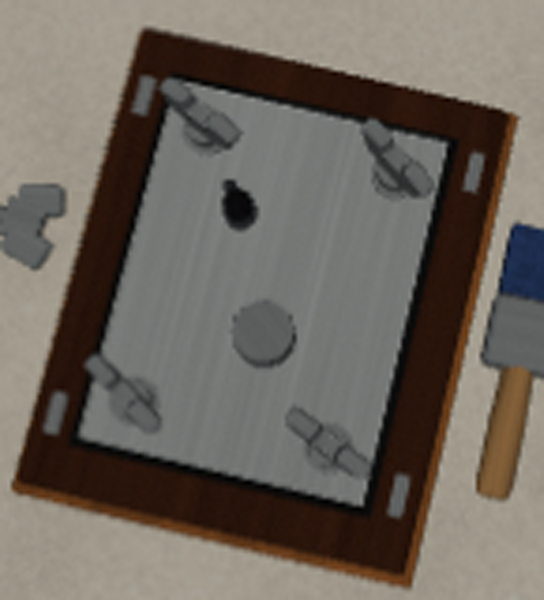

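View pics/sidec.png

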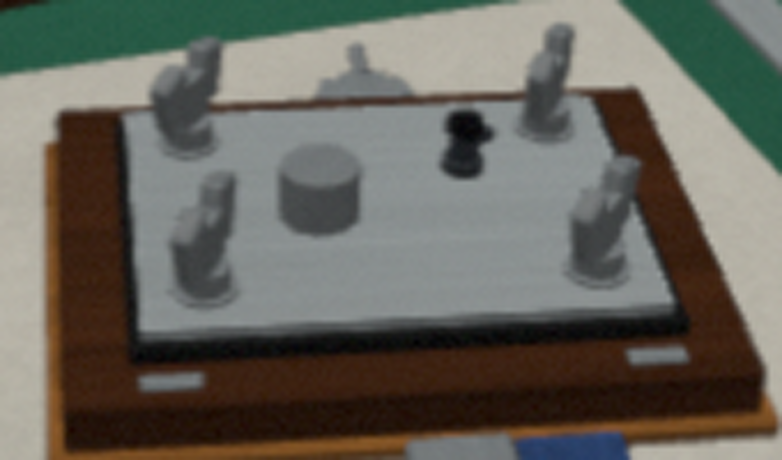

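screw_1 is at about (0.671, 0.126) with its wings at 53°. screw_3 is at about (0.502, 0.055) with its wings at 53.7°. The cover's long side lies at -12.1°, so each screw has about 65° to turn clockwise. I'm moving in over screw_1 now.

jog_arm([
  [0,0,7,0.016,0.022,0,100],
  [0,0,14,0.032,0.044,0,80],
  [0,0,21,0.048,0.067,0,60],
  [0,0,28,0.064,0.089,-0.01,50],
  [0,0,35,0.08,0.112,-0.01,50],
  [0,0,42,0.096,0.134,-0.01,50],
  [0,0,49,0.112,0.156,-0.02,50],
  [0,0,56,0.128,0.179,-0.02,50],
  [0,0,63,0.144,0.2,-0.03,50],
  [0,0,70,0.16,0.224,-0.03,50],
])

```text
time_s: 0.93
tcp_pos: [0.3415, -0.3202, 0.3723]
eef_rot: [-2.244, -2.194, 0.001]
ft_force: [0.6, 0.5, -0.8]
gripper_width: 0.0425
```

jog_arm([
  [0,0,7,0.016,0.022,0,50],
  [0,0,14,0.032,0.044,0,50],
  [0,0,21,0.048,0.067,0,50],
  [0,0,28,0.064,0.089,-0.01,50],
  [0,0,35,0.08,0.112,-0.01,50],
  [0,0,42,0.096,0.134,-0.01,50],
  [0,0,49,0.112,0.156,-0.02,50],
  [0,0,56,0.128,0.179,-0.02,50],
  [0,0,63,0.144,0.2,-0.03,50],
  [0,0,70,0.16,0.224,-0.03,50],
])

```text
time_s: 1.77
tcp_pos: [0.5016, -0.0949, 0.3405]
eef_rot: [-0.571, -3.084, 0.004]
ft_force: [-0.5, -0.4, -0.1]
gripper_width: 0.0426
```

```bash
cat > st.py <<'E'
from station import *
import numpy as np
from scipy.spatial.transform import Rotation as R
def show():
    s=state();r=R.from_rotvec(s["eef_rot"]).as_matrix()
    print("t",round(s["time_s"],2),"tcp",s["tcp_pos"].round(4),"grasp",(s["tcp_pos"]+.155*r[:,2]).round(4),"jaw",np.degrees(np.arctan2(r[1,1],r[0,1])).round(2),"z",r[:,2].round(3),"w",round(s["gripper_width"],4),"F",s["ft_force"].round(1),"T",s["ft_torque"].round(2),"q",s["joint_positions"].round(2))
    return s
E
python3 -c "from st import *;show()"
```

```text
t 1.77 tcp [ 0.5016 -0.0949  0.3405] grasp [ 0.5008 -0.0952  0.1855] jaw 69.04 z [-0.005 -0.001 -1.   ] w 0.0426 F [-0.5 -0.4 -0.1] T [-0.02 -0.    0.03] q [-0.34  0.22 -0.24  1.12 -0.    0.02]
```

jog_arm([
  [0,0,7,0.017,0.022,0,50],
  [0,0,14,0.034,0.044,0,50],
  [0,0,21,0.051,0.066,0,50],
  [0,0,28,0.068,0.088,0,50],
  [0,0,35,0.085,0.11,0,50],
  [0,0,42,0.102,0.132,0,50],
  [0,0,49,0.119,0.155,0,50],
  [0,0,56,0.136,0.177,-0.01,50],
  [0,0,63,0.153,0.199,-0.02,50],
  [0,0,70,0.169,0.221,-0.03,50],
])

```text
time_s: 2.6
tcp_pos: [0.6713, 0.1273, 0.3097]
eef_rot: [1.311, -2.851, 0.008]
ft_force: [1.7, -0.4, 1.1]
gripper_width: 0.0424
```

jog_arm([
  [0,0,3.6,0,0,0,50],
  [0,0,3.6,0,0,0,50],
  [0,0,3.6,0,0,0,50],
])

```text
time_s: 2.85
tcp_pos: [0.6711, 0.1276, 0.3087]
eef_rot: [1.397, -2.808, 0.007]
ft_force: [-0.1, -0.1, 0.2]
gripper_width: 0.0429
```

```bash
python3 - <<'E'
from st import *;import cv2
show()
g=grab_frame("side");cv2.imwrite("pics/side1.png",cv2.resize(g["frame"][100:280,150:400,::-1],None,fx=3,fy=3))
E
```

```text
t 2.85 tcp [0.6711 0.1276 0.3087] grasp [0.6707 0.1266 0.1537] jaw 142.9 z [-0.002 -0.006 -1.   ] w 0.0429 F [-0.1 -0.1  0.2] T [0.   0.   0.02] q [ 0.07  0.56  0.2   1.21 -0.01 -0.85]
```

View pics/side1.png

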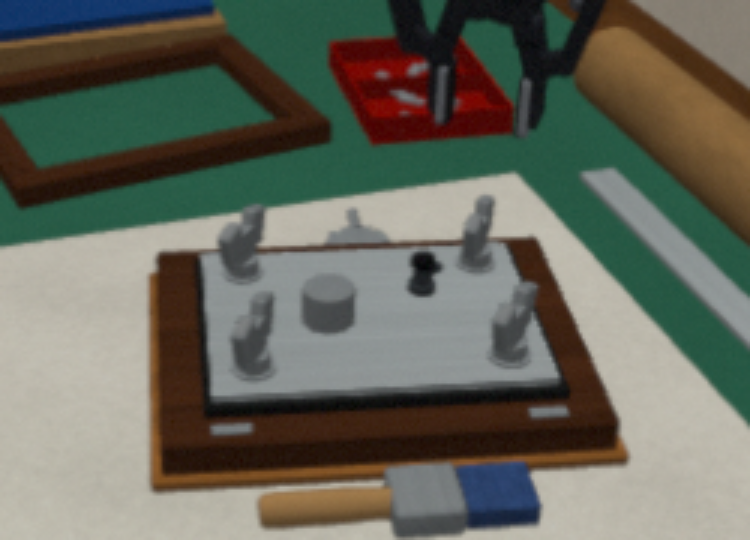

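The open fingers are straddling screw_1's wings (around (480,100) in the crop), so I'm descending and pinching.

jog_arm([
  [0,0,0,0,-0.001,-0.02,50],
  [0,0,0,0,-0.001,-0.04,50],
  [0,0,0,0,-0.001,-0.06,50],
  [0,0,0,0,-0.001,-0.075,50],
  [0,0,0,0,-0.001,-0.085,50],
  [0,0,0,0,-0.001,-0.085,50],
])

```text
time_s: 3.4
tcp_pos: [0.6699, 0.1251, 0.2224]
eef_rot: [1.392, -2.808, 0.005]
ft_force: [-0.7, -0.7, -0.5]
gripper_width: 0.0429
```

jog_arm([
  [0,0,0,0,0,0,30],
  [0,0,0,0,0,0,20],
  [0,0,0,0,0,0,10],
  [0,0,0,0,0,0,5],
  [0,0,0,0,0,0,5],
  [0,0,0,0,0,0,5],
], squeeze=40)

```text
time_s: 3.9
tcp_pos: [0.6707, 0.1244, 0.2251]
eef_rot: [1.392, -2.811, 0.01]
ft_force: [-1.0, -2.9, 5.2]
gripper_width: 0.0092
```

```bash
python3 - <<'E'
from st import *;import cv2
show()
g=grab_frame("side");cv2.imwrite("pics/side2.png",cv2.resize(g["frame"][100:280,150:400,::-1],None,fx=3,fy=3))
E
```

```text
t 3.9 tcp [0.6707 0.1244 0.2251] grasp [0.6705 0.1232 0.0701] jaw 142.67 z [-0.001 -0.008 -1.   ] w 0.0092 F [-1.  -2.9  5.2] T [-0.6   0.23  0.01] q [ 0.07  0.61  0.07  1.03 -0.01 -0.85]
```

View pics/side2.png

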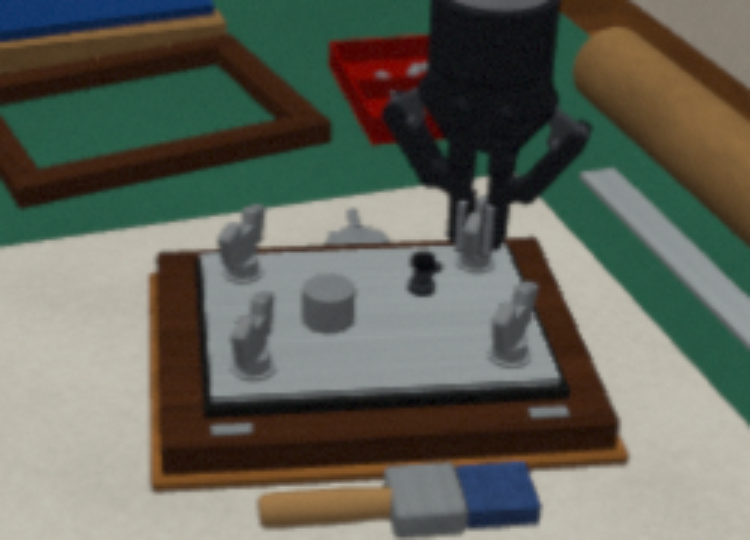

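The pinch holds at 9 mm opening with low forces. I'm turning clockwise.

jog_arm([
  [0,0,-4,0,0.001,0,5],
  [0,0,-9,0,0.001,0,5],
  [0,0,-14,0,0.001,0,5],
  [0,0,-19,0,0.001,0,5],
  [0,0,-24,0,0.001,0,5],
  [0,0,-29,0,0.001,0,5],
  [0,0,-34,0,0.001,0,5],
  [0,0,-38,0,0.001,0,5],
  [0,0,-42,0,0.001,0,5],
  [0,0,-42,0,0.001,0,5],
])

```text
time_s: 4.78
tcp_pos: [0.6706, 0.1254, 0.2252]
eef_rot: [0.288, -3.122, 0.006]
ft_force: [0.2, -0.6, -3.7]
gripper_width: 0.0093
```

```bash
python3 -c "from st import *;show()"
```

```text
t 4.78 tcp [0.6706 0.1254 0.2252] grasp [0.6696 0.1247 0.0702] jaw 100.56 z [-0.006 -0.004 -1.   ] w 0.0093 F [ 0.2 -0.6 -3.7] T [ 0.14  0.03 -0.06] q [ 0.07  0.62  0.07  1.04 -0.   -0.12]
```

jog_arm([
  [0,0,-4,0,0,0,5],
  [0,0,-8,0,0,0,5],
  [0,0,-12,0,0,0,5],
  [0,0,-16,0,0,0,5],
  [0,0,-19,0,0,0,5],
  [0,0,-21,0,0,0,5],
  [0,0,-22,0,0,0,5],
  [0,0,-23,0,0,0,5],
  [0,0,-24,0,0,0,5],
  [0,0,-24,0,0,0,5],
])

```text
time_s: 5.62
tcp_pos: [0.6708, 0.1258, 0.2252]
eef_rot: [-0.364, -3.113, 0.002]
ft_force: [1.9, 1.4, -5.6]
gripper_width: 0.0091
```

```bash
python3 -c "from st import *;show()"
```

```text
t 5.62 tcp [0.6708 0.1258 0.2252] grasp [0.6697 0.1257 0.0702] jaw 76.65 z [-0.007 -0.001 -1.   ] w 0.0091 F [ 1.9  1.4 -5.6] T [ 0.63 -0.53  0.84] q [ 0.07  0.62  0.08  1.04 -0.    0.3 ]
```

The wrist moment about z rose to 0.84 N m, so the screw is on its stop. I'll ease off, release, lift and check.

jog_arm([
  [0,0,1,0,0,0,5],
  [0,0,1,0,0,0,20],
  [0,0,1,0,0,0,50],
  [0,0,1,0,0,0,50],
  [0,0,1,0,0,0.02,50],
  [0,0,1,0,0,0.05,50],
  [0,0,1,0,0,0.085,50],
  [0,0,1,-0.03,-0.01,0.1,50],
  [0,0,1,-0.07,-0.03,0.1,50],
  [0,0,1,-0.1,-0.04,0.1,50],
])

```text
time_s: 6.45
tcp_pos: [0.5701, 0.0849, 0.3273]
eef_rot: [-0.338, -3.121, 0.003]
ft_force: [-0.4, -0.3, -0.2]
gripper_width: 0.0428
```

jog_arm([
  [0,0,7,-0.025,-0.015,0,50],
  [0,0,14,-0.045,-0.025,0,50],
  [0,0,21,-0.068,-0.03,0,50],
  [0,0,28,-0.068,-0.03,0,50],
  [0,0,35,-0.068,-0.03,0,50],
  [0,0,42,-0.068,-0.03,0,50],
  [0,0,49,-0.068,-0.03,0,50],
  [0,0,56,-0.068,-0.03,0,50],
  [0,0,63,-0.068,-0.03,0,50],
  [0,0,66,-0.068,-0.03,0,50],
])

```text
time_s: 7.28
tcp_pos: [0.5021, 0.0547, 0.328]
eef_rot: [1.424, -2.8, 0.006]
ft_force: [-0.0, -1.0, -0.3]
gripper_width: 0.0426
```

```bash
cat > look.py <<'E'
from st import *;from h import *;import sys
k=sys.argv[1];show()
T={1:(.6707,.1258),2:(.649,.024),3:(.5022,.0554),4:(.524,.157)}
for n in("top","side"):
    g=grab_frame(n);P,u,v=cloud(g)
    y0,x0,h,w=(100,140,180,240) if n=="top" else (100,150,180,250)
    cv2.imwrite(f"pics/{n}{k}.png",cv2.resize(g["frame"][y0:y0+h,x0:x0+w,::-1],None,fx=3,fy=3))
    for i,r in T.items():
        q=(P[:,2]>.070)&(P[:,2]<.09)&(np.hypot(P[:,0]-r[0],P[:,1]-r[1])<.03)
        if q.sum()<20: print(n,i,"hidden");continue
        (c,wh,a)=cv2.minAreaRect(P[q,:2].astype(np.float32)*1000)
        ax=cv2.boxPoints((c,wh,a));e=max([ax[1]-ax[0],ax[2]-ax[1]],key=np.linalg.norm)
        an=(np.degrees(np.arctan2(e[1],e[0]))+90)%180-90
        print(n,i,q.sum(),np.round(c,1),np.round(wh,1),"ang",an.round(1),"val",round(1.25-np.radians(an+12.1),2))
E
python3 look.py 3
```

```text
t 7.28 tcp [0.5021 0.0547 0.328 ] grasp [0.5023 0.0541 0.173 ] jaw 143.91 z [ 0.001 -0.004 -1.   ] w 0.0426 F [-0.  -1.  -0.3] T [-0.06 -0.02 -0.01] q [-0.05  0.22 -0.28  1.08 -0.   -0.99]
top 1 hidden
top 2 hidden
top 3 hidden
top 4 hidden
side 1 149 [670.6 125.1] [13.  46.8] ang -14.0 val 1.28
side 2 133 [649.   23.7] [47.1 10.6] ang 43.2 val 0.28
side 3 144 [502.5  54.3] [47.8  9.4] ang 55.1 val 0.08
side 4 129 [523.  155.9] [48.2 11.1] ang 46.1 val 0.23
```

View pics/side3.png

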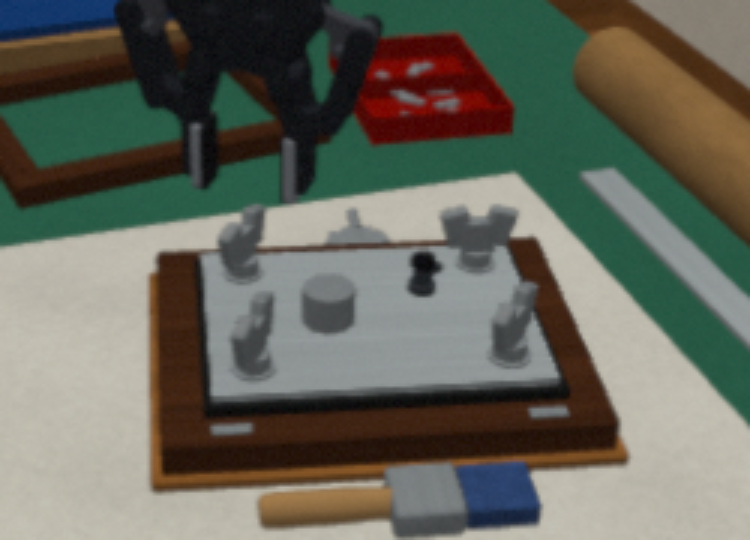

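The side view shows screw_1 (478,235) in line with the long side, with a value of about 1.25. The others haven't moved. The tool is already over screw_3 at jaw angle 143.9°, so I'm descending and pinching.

jog_arm([
  [0,0,0,0,0.001,-0.025,50],
  [0,0,0,0,0.001,-0.05,50],
  [0,0,0,0,0.001,-0.07,50],
  [0,0,0,0,0.001,-0.088,50],
  [0,0,0,0,0.001,-0.1,50],
  [0,0,0,0,0.001,-0.104,50],
  [0,0,0,0,0.001,-0.104,50],
])

```text
time_s: 7.97
tcp_pos: [0.5016, 0.0557, 0.2232]
eef_rot: [1.413, -2.803, 0.005]
ft_force: [-0.3, 0.7, -0.4]
gripper_width: 0.0431
```

jog_arm([
  [0,0,0,0,0,0,30],
  [0,0,0,0,0,0,20],
  [0,0,0,0,0,0,10],
  [0,0,0,0,0,0,5],
  [0,0,0,0,0,0,5],
  [0,0,0,0,0,0,5],
], squeeze=40)

```text
time_s: 8.47
tcp_pos: [0.503, 0.0554, 0.2253]
eef_rot: [-1.413, 2.804, -0.009]
ft_force: [1.6, -1.2, 5.8]
gripper_width: 0.0093
```

```bash
python3 -c "from st import *;show()"
```

```text
t 8.47 tcp [0.503  0.0554 0.2253] grasp [0.5036 0.0547 0.0703] jaw 143.48 z [ 0.004 -0.004 -1.   ] w 0.0093 F [ 1.6 -1.2  5.8] T [-0.14  0.04  0.02] q [-0.05  0.31 -0.43  0.83 -0.   -0.98]
```

jog_arm([
  [0,0,-4,0,0,0,5],
  [0,0,-9,0,0,0,5],
  [0,0,-14,0,0,0,5],
  [0,0,-19,0,0,0,5],
  [0,0,-24,0,0,0,5],
  [0,0,-29,0,0,0,5],
  [0,0,-34,0,0,0,5],
  [0,0,-38,0,0,0,5],
  [0,0,-42,0,0,0,5],
  [0,0,-42,0,0,0,5],
])

```text
time_s: 9.3
tcp_pos: [0.5034, 0.0555, 0.2254]
eef_rot: [-0.311, 3.125, -0.009]
ft_force: [3.3, 1.2, -7.7]
gripper_width: 0.0092
```

jog_arm([
  [0,0,-4,0,0,0,5],
  [0,0,-8,0,0,0,5],
  [0,0,-12,0,0,0,5],
  [0,0,-16,0,0,0,5],
  [0,0,-19,0,0,0,5],
  [0,0,-21,0,0,0,5],
  [0,0,-22.5,0,0,0,5],
  [0,0,-23.5,0,0,0,5],
  [0,0,-24.5,0,0,0,5],
  [0,0,-24.5,0,0,0,5],
])

```text
time_s: 10.13
tcp_pos: [0.5037, 0.0556, 0.2254]
eef_rot: [0.357, 3.121, -0.008]
ft_force: [3.9, -0.6, -8.2]
gripper_width: 0.0094
```

```bash
python3 -c "from st import *;show()"
```

```text
t 10.13 tcp [0.5037 0.0556 0.2254] grasp [0.5036 0.0547 0.0704] jaw 76.95 z [-0.    -0.005 -1.   ] w 0.0094 F [ 3.9 -0.6 -8.2] T [ 0.05 -0.71  0.62] q [-0.05  0.31 -0.42  0.83 -0.01  0.18]
```

The stop moment is 0.62 N m. I'm easing off, releasing, lifting and moving clear.

jog_arm([
  [0,0,1,0,0,0,5],
  [0,0,1,0,0,0,20],
  [0,0,1,0,0,0,50],
  [0,0,1,0,0,0,50],
  [0,0,1,0,0,0.02,50],
  [0,0,1,0,0,0.05,50],
  [0,0,1,0,0,0.085,50],
  [0,0,1,0,0,0.12,50],
  [0,0,1,0,-0.03,0.13,50],
  [0,0,1,0,-0.07,0.13,50],
])

```text
time_s: 10.97
tcp_pos: [0.5047, -0.0133, 0.3601]
eef_rot: [0.321, 3.117, -0.008]
ft_force: [2.0, -0.2, -0.2]
gripper_width: 0.0427
```

jog_arm([
  [0,0,0,0,-0.035,0,50],
  [0,0,0,-0.01,-0.07,0,50],
  [0,0,0,-0.02,-0.105,0,50],
  [0,0,0,-0.03,-0.14,0,50],
  [0,0,0,-0.04,-0.175,0,50],
  [0,0,0,-0.05,-0.21,0,50],
  [0,0,0,-0.05,-0.245,0,50],
  [0,0,0,-0.05,-0.28,0,50],
  [0,0,0,-0.05,-0.3,0,50],
  [0,0,0,-0.05,-0.3,0,50],
])

```text
time_s: 11.8
tcp_pos: [0.4543, -0.3174, 0.3604]
eef_rot: [0.328, 3.115, -0.012]
ft_force: [0.1, 0.2, 1.3]
gripper_width: 0.043
```

```bash
python3 look.py 4
```

```text
t 11.8 tcp [ 0.4543 -0.3174  0.3604] grasp [ 0.4557 -0.3187  0.2054] jaw 77.98 z [ 0.009 -0.009 -1.   ] w 0.043 F [0.1 0.2 1.3] T [-0.02  0.02 -0.03] q [-0.75  0.28 -0.1   1.17 -0.   -0.54]
top 1 139 [671.1 126.5] [10.3 49.3] ang -11.6 val 1.24
top 2 136 [649.1  24.6] [49.3 10.4] ang 43.7 val 0.28
top 3 144 [502.3  55.9] [10.  49.1] ang -12.0 val 1.25
top 4 143 [523.9 157.6] [48.2  9.4] ang 47.0 val 0.22
side 1 hidden
side 2 hidden
side 3 195 [502.5  54.4] [13.5 48.7] ang -13.8 val 1.28
side 4 126 [523.4 155.8] [47.6 10.6] ang 46.4 val 0.23
```

View pics/top4.png

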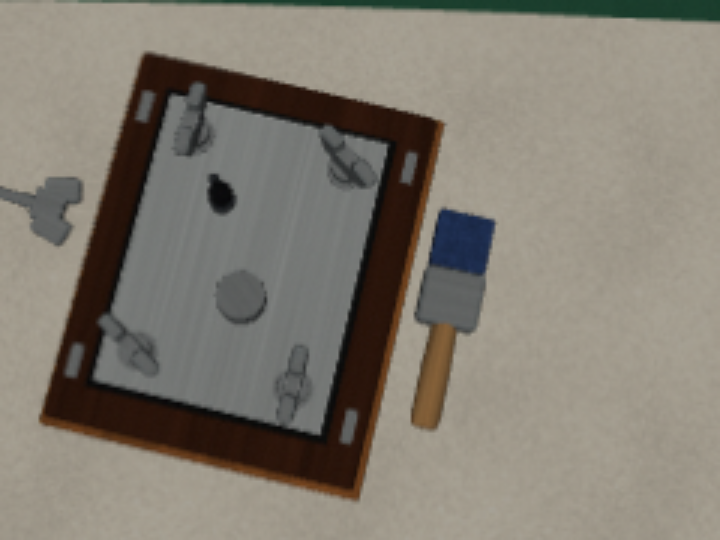

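View pics/side4.png

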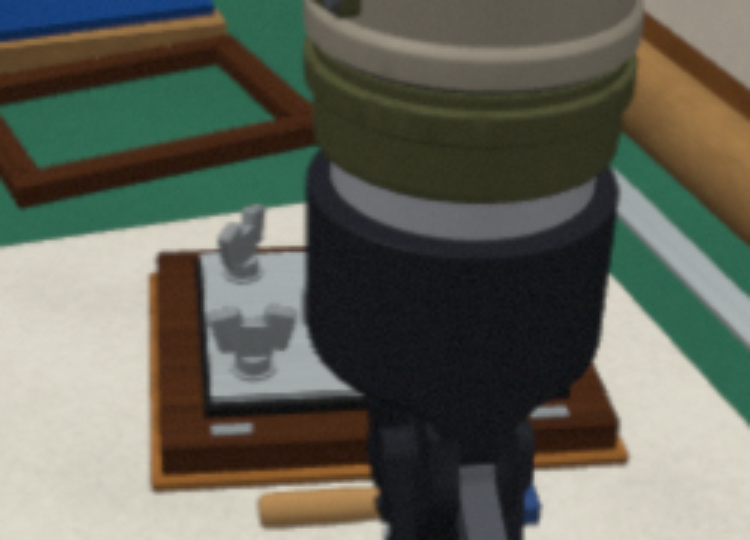

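The top view shows screw_1 (192,120) and screw_3 (293,385) in line with the cover's long side. screw_2 (348,157) and screw_4 (130,345) haven't moved, and the arm is clear. In the side view the arm hides screw_1 and screw_2. I'm handing the job in.

```bash
python3 -c "
from station import *
print(close_job())"
```

```text
the job is handed in; nothing more can be done
None
```

I turned screw_1, beside the vent valve, clockwise onto its stop, then did the same with screw_3 diagonally opposite. I handed the job in about 12 s into the run, with no verdict reported.

- **screw_1 and screw_3:** the last top view put them at about 1.24 and 1.25 rad, in line with the cover's long side. The wrist moment about z rose to 0.84 and 0.62 N m at the stops.
- **Order:** screw_3 still read 0.08 rad, slack, after screw_1 was home.
- **screw_2 and screw_4:** they read about 0.28 and 0.22 rad, still slack.
- **Arm:** it was clear of the cover with the gripper open and no contact force when I handed in.
- **Disagreements:** the side camera read the home screws about 2° further round (1.28 rad, past the 1.25 stop) and placed the screws 1 to 2 mm differently from the top camera, about what the calibration allows. In the last side view the arm hid screw_1 and screw_2, so their final readings come from the top view only.

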